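# Find the lead-loaded weight tin

### The job

Two look-alike green tins stand on coasters, and one of them is loaded with lead for use as a press weight. Lift the left tin (on the robot's left) a few centimetres clear of its coaster to feel its weight and put it back upright on its own coaster, let go, then lift the right one in the same way; finally hold the heavier of the two upright and still over the middle of the round cork mat, about 10 cm above it, while the lighter one stands upright on its own coaster. Finish still holding the heavier tin in the gripper: do not set it down, never tip a tin over, and leave the other things on the bench alone.

Things in the scene. Friction and masses are not known exactly. Their poses are not given: they have to be found in the camera images.
- tin_left: Left tin (larger y): closed green tin, metal lid, diameter 57 mm, 75 mm high; origin at the centre of its underside, z up. Stands on the left coaster, underside 8 mm above the table; grip its upper half from above. The tins look alike: one weighs 0.47 to 0.61 kg (lead slug inside), the other 0.16 to 0.20 kg (wooden slug); which is which varies
- tin_right: Right tin (smaller y): closed green tin, metal lid, diameter 57 mm, 75 mm high; origin at the centre of its underside, z up. Stands on the right coaster, underside 8 mm above the table; grip its upper half from above. The tins look alike: one weighs 0.47 to 0.61 kg (lead slug inside), the other 0.16 to 0.20 kg (wooden slug); which is which varies
- coaster_left: fixed round dark wooden coaster, diameter 100 mm, 8 mm thick, flat on top, under the left tin; origin at the centre of its underside, on the table
- coaster_right: fixed round dark wooden coaster, diameter 100 mm, 8 mm thick, flat on top, under the right tin; origin at the centre of its underside, on the table
- cork_mat: fixed round cork mat, diameter 160 mm, 4 mm thick, lying empty to the right of the tins; origin at the centre of its underside, on the table
- teal_bottle: bystander, loose, not to be disturbed: small brown bottle with a teal cap, diameter 40 mm, 88 mm high, standing behind the tins; origin at the centre of its underside
- tape_roll: bystander, loose, not to be disturbed: roll of tan masking tape lying flat, diameter 100 mm, 25 mm high, to the left of the left coaster; origin at the centre of its underside
- loupe: bystander, loose, not to be disturbed: folding black loupe, 34 x 46 x 13 mm, lying beyond the cork mat and the right coaster; origin at the centre of its underside

How it is judged:
By the outcome, as a careful person would: the job done as asked, in the order asked, and still so for the second after the job is handed in, while the arm keeps its last pose, push and grip.
It also fails if it takes over 72 s, if anything falls off the work surface, if the arm or the gripper's body presses on something with over 40 N, if the wrist force passes 120 N, or if a joint passes its speed limit or range.

### The arm

A 6-joint arm with a two-finger parallel gripper is mounted at the origin on the work surface; the furniture and walls round the work are solid. World frame = base frame: x ahead of the robot, y to its left, z up, the work surface at z = 0. Lengths are in mm, angles in rad, forces in N, time in s.
With the tool pointing down it reaches from about 350 to 775 mm from the base axis. Payload 7.3 kg.
Tool frame: the origin (TCP) lies midway between the tips of the shut fingers; the grasp point (between the pads) lies 19 mm behind it; z points along the fingers, y is the line along which they close (so a half turn about z gives the same grasp; the last joint's range is limited). The gripper opens to 92 mm and grips with 3 to 60 N. Pads are 19 mm wide; open, the fingers measure 130 mm over their backs; the gripper's body (75 mm by 190 mm) begins 47 mm behind the grasp point.
Start: joints at [-1.42, 0.342, 1.524, -0, 1.275, -0.146], TCP at [153.565, -502.059, 226.741] pointing down, gripper open.
Joint ranges: [-2.53, 2.53], [-0.77, 2.02], [0.04, 2.7], [-1, 4.14], [0.28, 2.66], [-3.11, 3.11]. Speed limits (rad/s): [2.57, 2.57, 3.14, 3.14, 3.14, 3.14].

### API

Orientations are given as [roll, pitch, yaw] about the fixed x, y, z axes, in that order (R = Rz(yaw) Ry(pitch) Rx(roll)).
In Python, from plant import * gives the robot as it stands.
- The arm moves only by the tool step_arm, never from a script. Its argument "deltas" is one flat list of numbers, 5 for each row, row after row: the shift along the world's x, y, z in mm, then the turn about the world's z in degrees, then the finger opening in mm, from 0 to 91.8. In form: [tx, ty, tz, turn, gripper, tx, ty, tz, turn, gripper, ...]. A call has exactly 10 rows; each row shifts and turns the commanded pose from where the row before left it; what a row does not reach is not made up. A row lasts 1/8 s, in which the tool goes at most 62.5 mm and 10.7 degrees, less where a joint would pass 70% of its speed; a pose out of reach is approached as far as the arm can. A call is refused whole if a number of a shift passes 62.5 or a number of a turn 10.7, either way. A call with a gripper value outside its range is refused whole. The fingers move at their own pace and stop on an object; the grip force is fixed at half the most. Time passes only in rows, so rows that do not move let the fingers close, or fill a call up. It gives the time, the measured TCP pose, the force, the opening and the grip force at its end, in the units of the state.
- get_obs(): the state, without advancing time (a new reading comes with each control period).
- capture(name): name is "scene" or "top"; returns the picture (384x512x3 uint8, red, green, blue); there is no depth.
- camera_params(name): a dict with "mtx" (3x3 intrinsics, pixels), "k1" (the pictures are not rectified: a ray, as slopes to the right and down, at radius r is drawn at 1 + k1 r^2 times it, then the intrinsics apply), "rvec" (rotation vector, rad) and "tvec" (3), from world to camera coordinates, as OpenCV has them. Camera axes: x right, y down, z forward; pixel columns grow to the right and rows downward; lengths in mm; the calibration is good to about 2 mm. A picture is of the moment at which its call begins. camera_params takes no time and is no camera call.
- close_job(): hands the job in; it is judged then, once.
The state is a dict: "time": time; "joint_positions": joint angles; "dq": joint speeds; "tau": joint torques, N m; "tool_pos": TCP position; "tcp_rot": TCP orientation; "contact_force": force on the tool from outside, world axes, zero at the start; "moment": the same for the moment, N m; "grip_width": finger opening in mm; "finger_force": force on a finger pad.
Only numpy, scipy, OpenCV 4.12 (cv2) and the standard library are available. Lean on these libraries where they do the work, as an engineer would, in place of code of your own. Each camera call takes 0.05 s, during which the arm holds its last target. There are 200 camera calls.

## Working session

There is one attempt and no reset: what is moved stays moved. The work goes in short steps, Python scripts to look and compute and a tool call to move; the robot and the scene stay as the last step left them, time stands still between calls to the robot, and variables do not carry over. Pictures are saved under pics/ and viewed, at most 10 in all, crops included, and the job is handed in when it is done.

Besides the shell and the picture viewer there is one more tool, called after "Call:" as a command line: name --argument value ..., lists and objects as JSON in quotes. step_arm: Moves the arm, as the interface text tells. Its arguments: {"type":"object","properties":{"deltas":{"type":"array","items":{"type":"number"}}},"required":["deltas"]}

```bash
mkdir -p pics; python3 - <<'E'
from plant import *
import cv2
for n in("top","scene"):
    cv2.imwrite(f"pics/{n}0.png",cv2.cvtColor(capture(n),cv2.COLOR_RGB2BGR)); print(camera_params(n))
o=get_obs(); print(o["time"],o["tool_pos"],o["tcp_rot"],o["grip_width"],o["contact_force"])
E
```

```text
{'mtx': array([[417.03690375,   0.        , 258.45834335],
       [  0.        , 417.03690375, 194.62118572],
       [  0.        ,   0.        ,   1.        ]]), 'k1': -0.15688737724807716, 'rvec': array([ 2.20341626, -2.14619186,  0.15170226]), 'tvec': array([ -31.60980745,  585.82111322, 1389.43889352])}
{'mtx': array([[440.29196781,   0.        , 263.32553354],
       [  0.        , 440.29196781, 197.44810126],
       [  0.        ,   0.        ,   1.        ]]), 'k1': -0.0780218410676569, 'rvec': array([ 1.61130304,  2.09105612, -0.73916463]), 'tvec': array([ 153.85585132, -388.70341939, 1528.99703686])}
0.1 [ 153.48269568 -501.70507832  226.11535791] [-3.14028359e+00 -1.54399561e-04  2.96753208e-01] 92.00066677939255 [-0.56285801 -0.53204499  0.92394361]
```

View pics/top0.png

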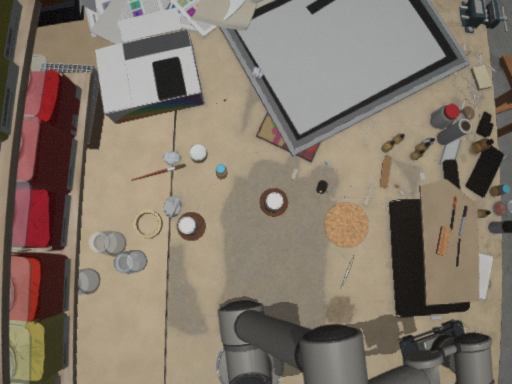

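View pics/scene0.png

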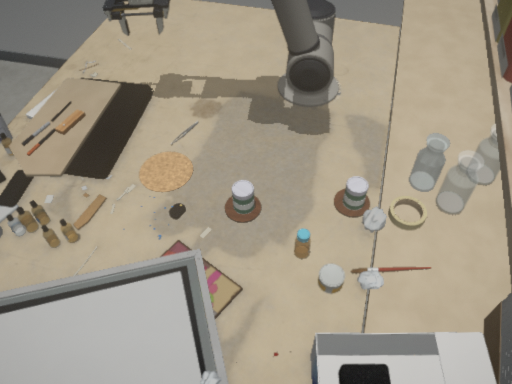

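The top view shows the left coaster and tin at about (190,226), the right at (274,202), and the cork mat at (347,225). The tape is at (148,224), the bottle cap at (221,171) and the loupe at (322,187). Next I'll refine these with a crop.

```bash
cat > h.py <<'E'
from plant import *
import cv2, numpy as np
def P(n):
    c=camera_params(n); R=cv2.Rodrigues(c["rvec"])[0]; return c["mtx"],c["k1"],R,c["tvec"]
def unproj(n,u,v,z):
    K,k,R,t=P(n); d=np.array([k,0,0,0,0.])
    p=cv2.undistortPointsIter(np.array([[[u,v]]],float),K,d,None,None,(3,50,1e-9))[0,0]
    r=R.T@np.array([p[0],p[1],1]); c=-R.T@t; return (c+r*(z-c[2])/r[2]).round(1)
def proj(n,X):
    c=camera_params(n); return cv2.projectPoints(np.array(X,float).reshape(-1,3),c["rvec"],c["tvec"],c["mtx"],np.array([c["k1"],0,0,0]))[0].reshape(-1,2)
def circ(x,y,z,r):
    a=np.linspace(0,2*np.pi,60); return np.c_[x+r*np.cos(a),y+r*np.sin(a),0*a+z]
E
python3 - <<'E'
from h import *
for n,L in(("top",dict(tl=(190,225.5,83),cl=(191,226,8),tr=(274,201.5,83),cr=(274,202,8),mat=(347,225.5,4),tape=(148,224,25),bot=(221,170,88),loupe=(322,187,13))),("scene",dict(tl=(357,185,83),cl=(352,202,8),tr=(243,188,83),cr=(243,207,8),mat=(166,171,4)))):
    for k,(u,v,z) in L.items(): print(n,k,unproj(n,u,v,z))
a=cv2.imread("pics/top0.png")[140:270,120:380]; b=cv2.imread("pics/scene0.png")[140:270,120:400]
cv2.imwrite("pics/c1.png",np.vstack([cv2.resize(a,(780,292*780//780),interpolation=3),cv2.resize(b,(780,300),interpolation=3)]))
a=cv2.resize(cv2.imread("pics/top0.png")[140:270,120:380],None,fx=3,fy=3,interpolation=2);cv2.imwrite("pics/c1.png",a)
E
```

```text
top tl [473.  206.2  83. ]
top cl [474.1 213.    8. ]
top tr [559.5 -66.7  83. ]
top cr [565.1 -71.4   8. ]
top mat [ 489.7 -329.8    4. ]
top tape [475.7 359.1  25. ]
top bot [658.6 110.8  88. ]
top loupe [ 621.8 -238.2   13. ]
scene tl [482.3 221.2  83. ]
scene cl [480.1 219.1   8. ]
scene tr [566.5 -61.9  83. ]
scene cr [571.4 -63.8   8. ]
scene mat [ 498.6 -320.2    4. ]
```

View pics/c1.png

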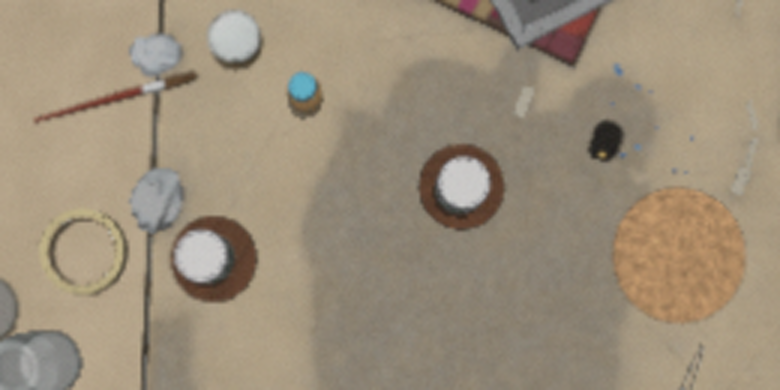

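The crop shows the left lid at about (187,225.5), its coaster at (191.5,226), the right lid at (274.5,201), its coaster at (273.5,202), and the mat at (346,225). I'll segment these for precision in both views.

```bash
python3 - <<'E'
from h import *
from scipy.optimize import minimize
g=lambda n:cv2.imread(f"pics/{n}0.png")
# fit model circle by maximising radial gradient along projected outline
def fit(n,x,y,z,r):
    im=cv2.GaussianBlur(g(n),(3,3),0).astype(np.float32)
    def s(q,rr):
        p=proj(n,circ(q[0],q[1],z,rr)).astype(np.float32)
        return np.array([cv2.remap(im,p[:,0].copy(),p[:,1].copy(),1)]).reshape(-1,3)
    best=None
    for dx in np.arange(-14,14.1,1):
        for dy in np.arange(-14,14.1,1):
            q=(x+dx,y+dy); d=s(q,r+4)-s(q,r-4)
            c=np.linalg.norm(np.median(d,0))+np.linalg.norm(d.mean(0))
            if best is None or c>best[0]: best=(c,)+q
    return np.round(best,1)
for n in("top","scene"):
    for k,a in dict(tl=(475,214,83,28.5),cl=(477,214,8,50),tr=(562,-68,83,28.5),cr=(567,-68,8,50),mat=(494,-326,4,80)).items(): print(n,k,fit(n,*a))
E
```

```text
top tl [299.9 475.  218. ]Traceback (most recent call last):
  File "<stdin>", line 18, in <module>
  File "<stdin>", line 13, in fit
  File "<stdin>", line 8, in s
  File "h.py", line 10, in proj
    c=camera_params(n); return cv2.projectPoints(np.array(X,float).reshape(-1,3),c["rvec"],c["tvec"],c["mtx"],np.array([c["k1"],0,0,0]))[0].reshape(-1,2)
ValueError: time passes only in moves, steps and waits
```

```bash
sed -i '2a import functools\ncamera_params=functools.lru_cache(camera_params)' h.py; cat > fit.py <<'E'
from h import *
def fit(im,n,x,y,z,r,w=14):
    im=cv2.GaussianBlur(im,(3,3),0).astype(np.float32)
    def s(q,rr):
        p=proj(n,circ(q[0],q[1],z,rr)).astype(np.float32)
        return cv2.remap(im,p[:,0].copy(),p[:,1].copy(),1).reshape(-1,3)
    best=None
    for dx in np.arange(-w,w+.1,1):
        for dy in np.arange(-w,w+.1,1):
            q=(x+dx,y+dy); d=s(q,r+4)-s(q,r-4)
            c=np.linalg.norm(np.median(d,0))+np.linalg.norm(d.mean(0))
            if best is None or c>best[0]: best=(c,)+q
    return np.round(best,1)
E
python3 - <<'E'
from fit import *
for n in("top","scene"):
    im=cv2.imread(f"pics/{n}0.png")
    for k,a in dict(tl=(475,214,83,28.5),cl=(477,214,8,50),tr=(562,-68,83,28.5),cr=(567,-68,8,50),mat=(494,-326,4,80)).items(): print(n,k,fit(im,n,*a))
o=get_obs();print(o["time"],o["tool_pos"],o["contact_force"])
E
```

```text
top tl [299.9 475.  218. ]
top cl [197.5 474.  214. ]
top tr [327.6 563.  -67. ]
top cr [152.5 565.  -69. ]
top mat [  48.  493. -326.]
scene tl [130.1 479.  220. ]
scene cl [192.1 481.  217. ]
scene tr [154.8 566.  -64. ]
scene cr [164.2 573.  -64. ]
scene mat [  42.7  498.  -321. ]
0.1 [ 153.48269568 -501.70507832  226.11535791] [-0.56285801 -0.53204499  0.92394361]
```

Both cameras agree to about 5 mm, so I average them: left tin ≈ (477,218), right tin ≈ (564.5,-66), mat ≈ (495.5,-323.5). I'll move out round the base first.

Call:
step_arm --deltas '[37,25,0,0,91.8,37,25,0,0,91.8,37,25,0,0,91.8,37,25,0,0,91.8,37,25,0,0,91.8,37,25,0,0,91.8,37,25,0,0,91.8,37,25,0,0,91.8,3,50,0,0,91.8,3,50,0,0,91.8]'

```text
time: 1.35
tool_pos: [455.6, -200.4, 226.0]
tcp_rot: [-3.141, 0.001, 0.297]
contact_force: [0.8, 0.1, 0.1]
grip_width: 91.8
finger_force: 0.0
```

Call:
step_arm --deltas '[2.4,46,0,0,91.8,2.4,46,0,0,91.8,2.4,46,0,0,91.8,2.4,46,0,0,91.8,2.4,46,0,0,91.8,2.4,46,0,0,91.8,2.4,46,0,0,91.8,2.4,46,0,0,91.8,2.4,46,0,0,91.8,0,0,0,0,91.8]'

```text
time: 2.6
tool_pos: [476.6, 214.4, 226.1]
tcp_rot: [-3.141, 0.001, 0.301]
contact_force: [0.3, -0.7, 0.2]
grip_width: 92.0
finger_force: 0.0
```

Call:
step_arm --deltas '[0,2,-30,0,91.8,0,0,-30,0,91.8,0,0,-30,0,91.8,0,0,-20,0,91.8,0,0,0,0,91.8,0,0,0,0,91.8,0,0,0,0,91.8,0,0,0,0,91.8,0,0,0,0,91.8,0,0,0,0,91.8]'

```text
time: 3.85
tool_pos: [477.2, 214.0, 116.9]
tcp_rot: [3.141, -0.0, 0.297]
contact_force: [-0.2, 0.3, 0.2]
grip_width: 92.0
finger_force: 0.0
```

```bash
python3 - <<'E'
from h import *
o=get_obs();p=o["tool_pos"];print(p,o["contact_force"])
a=cv2.cvtColor(capture("top"),4);b=cv2.cvtColor(capture("scene"),4)
out=[]
for n,im in(("top",a),("scene",b)):
    u,v=proj(n,[477,218,60])[0].astype(int)
    c=cv2.resize(im[v-50:v+50,u-60:u+60],None,fx=3.3,fy=3.3,interpolation=2); out.append(c)
cv2.imwrite("pics/d1.png",np.hstack(out))
E
```

```text
[477.18600512 213.99695868 116.87332431] [-0.16768537  0.34434084  0.22716666]
```

View pics/d1.png

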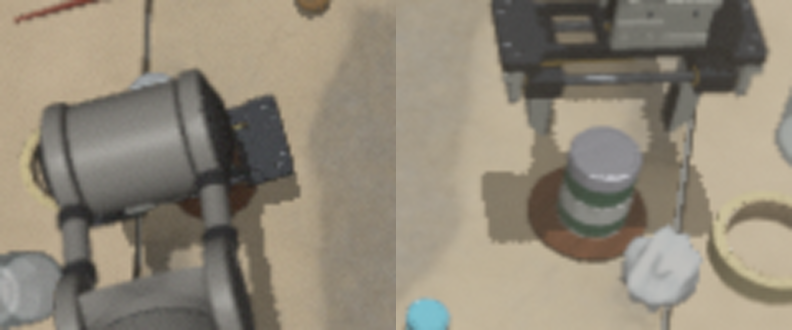

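The fingers straddle the left tin, with the lid centred between them; the paper ball is clear of both. Shifting 4 mm left, descending and closing.

Call:
step_arm --deltas '[0,4,0,0,91.8,0,0,-15,0,91.8,0,0,-15,0,91.8,0,0,-15,0,91.8,0,0,-15,0,91.8,0,0,-8,0,91.8,0,0,0,0,91.8,0,0,0,0,80,0,0,0,0,70,0,0,0,0,64]'

```text
time: 5.2
tool_pos: [477.4, 218.0, 49.1]
tcp_rot: [3.141, -0.001, 0.297]
contact_force: [0.1, -0.2, -0.4]
grip_width: 67.0
finger_force: 0.0
```

Call:
step_arm --deltas '[0,0,0,0,61,0,0,0,0,59,0,0,0,0,57,0,0,0,0,54,0,0,0,0,50,0,0,0,0,45,0,0,0,0,40,0,0,0,0,40,0,0,0,0,40,0,0,0,0,40]'

```text
time: 6.45
tool_pos: [477.3, 218.1, 48.9]
tcp_rot: [-3.141, -0.0, 0.297]
contact_force: [-0.7, 3.8, 5.5]
grip_width: 56.7
finger_force: 30.0
```

Call:
step_arm --deltas '[0,0,5,0,40,0,0,10,0,40,0,0,10,0,40,0,0,10,0,40,0,0,10,0,40,0,0,5,0,40,0,0,0,0,40,0,0,0,0,40,0,0,0,0,40,0,0,0,0,40]'

```text
time: 7.7
tool_pos: [477.0, 217.9, 98.5]
tcp_rot: [3.142, 0.001, 0.297]
contact_force: [0.3, -0.4, -5.5]
grip_width: 56.4
finger_force: 30.0
```

```bash
python3 - <<'E'
from h import *
o=get_obs();print(o["tool_pos"],o["contact_force"],o["moment"])
b=cv2.cvtColor(capture("scene"),4);o=get_obs();print(o["contact_force"])
u,v=proj("scene",[477,218,60])[0].astype(int)
cv2.imwrite("pics/d2.png",cv2.resize(b[v-50:v+50,u-60:u+60],None,fx=4,fy=4,interpolation=2))
E
```

```text
[477.01205361 217.9099782   98.46496725] [ 0.26019419 -0.35019428 -5.48565378] [ 0.01902193 -0.04249047  0.02333576]
[-0.3933771   0.94485024 -5.50075402]
```

View pics/d2.png

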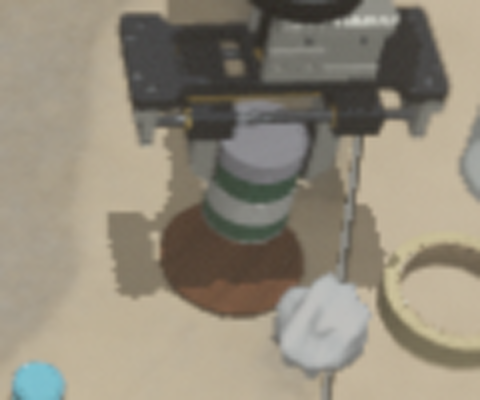

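The tin hangs clear of its coaster and upright; 5.5 N ≈ 0.56 kg, so it's the heavy one. I'll put it back.

Call:
step_arm --deltas '[0,0,-10,0,40,0,0,-10,0,40,0,0,-10,0,40,0,0,-10,0,40,0,0,-5,0,40,0,0,-2,0,40,0,0,-1,0,40,0,0,-1,0,40,0,0,0,0,40,0,0,0,0,40]'

```text
time: 9.0
tool_pos: [477.3, 218.0, 49.9]
tcp_rot: [3.142, -0.0, 0.297]
contact_force: [-0.3, 0.2, -4.7]
grip_width: 56.5
finger_force: 30.0
```

Call:
step_arm --deltas '[0,0,-0.5,0,40,0,0,-0.5,0,40,0,0,-0.3,0,40,0,0,0,0,40,0,0,0,0,40,0,0,0,0,40,0,0,0,0,40,0,0,0,0,40,0,0,0,0,40,0,0,0,0,40]'

```text
time: 10.25
tool_pos: [477.2, 217.9, 48.9]
tcp_rot: [3.141, -0.0, 0.297]
contact_force: [-3.3, -1.8, 6.0]
grip_width: 56.3
finger_force: 30.0
```

Call:
step_arm --deltas '[0,0,0,0,57,0,0,0,0,59,0,0,0,0,62,0,0,0,0,68,0,0,0,0,76,0,0,0,0,84,0,0,0,0,91.8,0,0,0,0,91.8,0,0,0,0,91.8,0,0,0,0,91.8]'

```text
time: 11.5
tool_pos: [477.2, 218.0, 48.4]
tcp_rot: [3.142, -0.0, 0.297]
contact_force: [0.0, -0.7, 0.1]
grip_width: 92.0
finger_force: 0.0
```

Call:
step_arm --deltas '[0,0,10,0,91.8,0,0,15,0,91.8,0,0,20,0,91.8,0,0,30,0,91.8,0,0,30,0,91.8,10,-30,10,0,91.8,12,-40,0,0,91.8,13,-42,0,0,91.8,13,-42,0,0,91.8,13,-42,0,0,91.8]'

```text
time: 12.75
tool_pos: [538.7, 20.6, 164.9]
tcp_rot: [3.141, -0.002, 0.297]
contact_force: [1.6, 0.2, 0.3]
grip_width: 92.2
finger_force: 0.0
```

Call:
step_arm --deltas '[8,-28,0,0,91.8,8,-28,0,0,91.8,8,-28,0,0,91.8,2,-4,0,0,91.8,0,0,-20,0,91.8,0,0,-25,0,91.8,0,0,0,0,91.8,0,0,0,0,91.8,0,0,0,0,91.8,0,0,0,0,91.8]'

```text
time: 14.0
tool_pos: [564.5, -66.0, 119.3]
tcp_rot: [3.141, -0.001, 0.297]
contact_force: [0.6, -0.4, -0.2]
grip_width: 92.0
finger_force: 0.0
```

```bash
python3 - <<'E'
from fit import *
print(get_obs()["tool_pos"])
for n in("top","scene"):
    im=cv2.cvtColor(capture(n),4)
    print(n,fit(im,n,477,218,83,28.5))
    X=[564.5,-66,60]; u,v=proj(n,X)[0].astype(int)
    if n=="scene": u+=50
    r=cv2.resize(im[v-60:v+60,u-100:u+100],None,fx=4,fy=4,interpolation=2)
cv2.imwrite("pics/d3.png",r)
E
```

```text
[564.53339047 -66.04054507 119.27397799]
top [327.4 476.  215. ]
scene [137.3 479.  218. ]
```

View pics/d3.png

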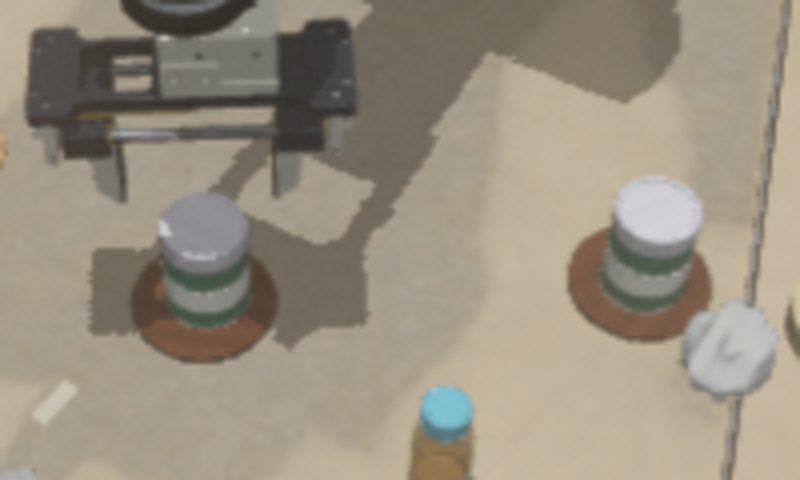

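The left tin stands upright on its coaster, and the right tin is centred under the fingers. Descending.

Call:
step_arm --deltas '[0,0,-15,0,91.8,0,0,-15,0,91.8,0,0,-15,0,91.8,0,0,-15,0,91.8,0,0,-10,0,91.8,0,0,0,0,91.8,0,0,0,0,91.8,0,0,0,0,80,0,0,0,0,70,0,0,0,0,64]'

```text
time: 15.35
tool_pos: [564.2, -66.1, 48.7]
tcp_rot: [3.141, -0.0, 0.297]
contact_force: [0.7, 0.1, 0.3]
grip_width: 67.0
finger_force: 0.0
```

Call:
step_arm --deltas '[0,0,0,0,61,0,0,0,0,59,0,0,0,0,57,0,0,0,0,54,0,0,0,0,50,0,0,0,0,45,0,0,0,0,40,0,0,0,0,40,0,0,0,0,40,0,0,0,0,40]'

```text
time: 16.6
tool_pos: [564.1, -66.1, 48.4]
tcp_rot: [3.142, 0.0, 0.297]
contact_force: [-0.3, 0.6, 1.0]
grip_width: 56.6
finger_force: 30.0
```

Call:
step_arm --deltas '[0,0,5,0,40,0,0,10,0,40,0,0,10,0,40,0,0,10,0,40,0,0,10,0,40,0,0,5,0,40,0,0,0,0,40,0,0,0,0,40,0,0,0,0,40,0,0,0,0,40]'

```text
time: 17.85
tool_pos: [564.0, -66.0, 98.1]
tcp_rot: [-3.141, 0.0, 0.297]
contact_force: [0.3, -0.4, -1.7]
grip_width: 56.7
finger_force: 30.0
```

The right tin reads 1.7 N ≈ 0.17 kg, so it's the light one. Putting it back.

Call:
step_arm --deltas '[0,0,-10,0,40,0,0,-10,0,40,0,0,-10,0,40,0,0,-10,0,40,0,0,-5,0,40,0,0,-2,0,40,0,0,-1,0,40,0,0,-1,0,40,0,0,0,0,40,0,0,0,0,40]'

```text
time: 19.1
tool_pos: [564.2, -66.1, 49.6]
tcp_rot: [3.141, -0.0, 0.297]
contact_force: [-0.6, 0.6, -2.0]
grip_width: 56.7
finger_force: 30.0
```

Call:
step_arm --deltas '[0,0,-0.3,0,40,0,0,-0.3,0,40,0,0,-0.4,0,40,0,0,0,0,40,0,0,0,0,40,0,0,0,0,40,0,0,0,0,40,0,0,0,0,40,0,0,0,0,40,0,0,0,0,40]'

```text
time: 20.35
tool_pos: [564.2, -66.1, 48.4]
tcp_rot: [3.141, 0.0, 0.297]
contact_force: [-0.8, -0.4, -1.8]
grip_width: 56.2
finger_force: 30.0
```

Call:
step_arm --deltas '[0,0,-0.3,0,40,0,0,0,0,40,0,0,-0.3,0,40,0,0,0,0,40,0,0,0,0,40,0,0,0,0,40,0,0,0,0,40,0,0,0,0,40,0,0,0,0,40,0,0,0,0,40]'

```text
time: 21.6
tool_pos: [564.2, -66.1, 48.4]
tcp_rot: [3.141, -0.0, 0.297]
contact_force: [-1.4, 0.8, 5.1]
grip_width: 56.4
finger_force: 30.0
```

Contact; now I'll release and rise.

Call:
step_arm --deltas '[0,0,0,0,57,0,0,0,0,59,0,0,0,0,62,0,0,0,0,68,0,0,0,0,76,0,0,0,0,84,0,0,0,0,91.8,0,0,0,0,91.8,0,0,0,0,91.8,0,0,0,0,91.8]'

```text
time: 22.85
tool_pos: [564.2, -66.1, 47.8]
tcp_rot: [3.141, -0.0, 0.297]
contact_force: [0.3, -0.6, 0.7]
grip_width: 91.8
finger_force: 0.0
```

Call:
step_arm --deltas '[0,0,10,0,91.8,0,0,15,0,91.8,0,0,20,0,91.8,0,0,30,0,91.8,0,0,30,0,91.8,-10,30,10,0,91.8,-12,40,0,0,91.8,-13,42,0,0,91.8,-13,42,0,0,91.8,-13,42,0,0,91.8]'

```text
time: 24.1
tool_pos: [502.9, 131.3, 164.3]
tcp_rot: [3.141, -0.002, 0.297]
contact_force: [0.7, 0.2, -0.2]
grip_width: 92.0
finger_force: 0.0
```

Call:
step_arm --deltas '[-8,28,0,0,91.8,-8,28,0,0,91.8,-8,28,0,0,91.8,-2,4,0,0,91.8,0,0,-20,0,91.8,0,0,-25,0,91.8,0,0,0,0,91.8,0,0,0,0,91.8,0,0,0,0,91.8,0,0,0,0,91.8]'

```text
time: 25.35
tool_pos: [477.6, 218.0, 118.6]
tcp_rot: [3.141, -0.001, 0.297]
contact_force: [0.0, -0.2, -0.1]
grip_width: 91.7
finger_force: 0.0
```

```bash
python3 - <<'E'
from fit import *
print(get_obs()["tool_pos"])
for n in("top","scene"):
    im=cv2.cvtColor(capture(n),4)
    print(n,fit(im,n,564,-66,83,28.5))
cv2.imwrite("pics/d4.png",cv2.resize(im[130:270,140:440],None,fx=2.6,fy=2.6,interpolation=2))
E
```

```text
[477.5971628  217.97294772 118.61790461]
top [338.4 563.  -68. ]
scene [154.2 567.  -64. ]
```

View pics/d4.png

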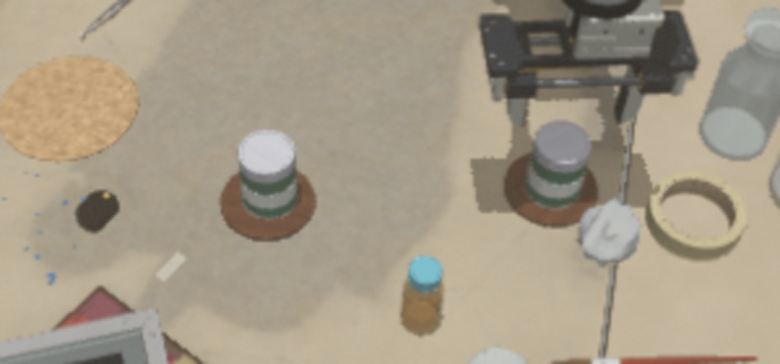

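The right tin stands upright on its coaster, and the gripper is over the left tin, which is unchanged. Grasping it again.

Call:
step_arm --deltas '[0,0,-15,0,91.8,0,0,-15,0,91.8,0,0,-15,0,91.8,0,0,-15,0,91.8,0,0,-9.5,0,91.8,0,0,0,0,91.8,0,0,0,0,91.8,0,0,0,0,80,0,0,0,0,70,0,0,0,0,64]'

```text
time: 26.7
tool_pos: [477.3, 218.0, 48.6]
tcp_rot: [3.141, -0.0, 0.297]
contact_force: [-0.9, -0.3, 0.1]
grip_width: 67.0
finger_force: 0.0
```

Call:
step_arm --deltas '[0,0,0,0,61,0,0,0,0,59,0,0,0,0,57,0,0,0,0,54,0,0,0,0,50,0,0,0,0,45,0,0,0,0,40,0,0,0,0,40,0,0,0,0,40,0,0,0,0,40]'

```text
time: 27.95
tool_pos: [477.2, 217.9, 48.3]
tcp_rot: [3.141, 0.0, 0.297]
contact_force: [0.5, -0.0, -0.9]
grip_width: 56.3
finger_force: 30.0
```

Call:
step_arm --deltas '[0,0,5,0,40,0,0,10,0,40,0,0,15,0,40,0,0,15,0,40,0,0,15,0,40,0,0,15,0,40,0,0,15,0,40,0,0,10,0,40,0,0,5,0,40,0,0,0,0,40]'

```text
time: 29.2
tool_pos: [477.2, 218.0, 153.4]
tcp_rot: [3.142, -0.0, 0.297]
contact_force: [-0.5, -0.4, -5.3]
grip_width: 56.3
finger_force: 30.0
```

Call:
step_arm --deltas '[0.7,-10,0,0,40,0.7,-20,0,0,40,0.7,-25,0,0,40,0.7,-25,0,0,40,0.7,-25,0,0,40,0.7,-25,0,0,40,0.7,-25,0,0,40,0.7,-25,0,0,40,0.7,-25,0,0,40,0.7,-25,0,0,40]'

```text
time: 30.45
tool_pos: [483.7, -13.4, 152.9]
tcp_rot: [-3.141, 0.001, 0.297]
contact_force: [-0.6, -0.1, -4.6]
grip_width: 56.4
finger_force: 30.0
```

Call:
step_arm --deltas '[0.7,-25,0,0,40,0.7,-25,0,0,40,0.7,-25,0,0,40,0.7,-25,0,0,40,0.7,-25,0,0,40,0.7,-25,0,0,40,0.7,-25,0,0,40,0.7,-25,0,0,40,0.7,-25,0,0,40,0.7,-25,0,0,40]'

```text
time: 31.7
tool_pos: [490.5, -263.3, 152.8]
tcp_rot: [-3.141, 0.001, 0.297]
contact_force: [0.5, 0.5, -4.4]
grip_width: 56.5
finger_force: 30.0
```

Call:
step_arm --deltas '[0.7,-20,0,0,40,0.7,-15,0,0,40,0.7,-12,0,0,40,0.7,-8,-2,0,40,0.7,-4,-3,0,40,0.7,-2.5,-3,0,40,0,0,-1,0,40,0,0,0,0,40,0,0,0,0,40,0,0,0,0,40]'

```text
time: 32.95
tool_pos: [495.4, -323.5, 144.5]
tcp_rot: [3.141, -0.0, 0.297]
contact_force: [-0.6, 0.6, -5.7]
grip_width: 56.5
finger_force: 30.0
```

```bash
python3 - <<'E'
from fit import *
o=get_obs();print(o["time"],o["tool_pos"],o["contact_force"])
R=[]
for n in("top","scene"):
    im=cv2.cvtColor(capture(n),4)
    print(n,fit(im,n,564,-66,83,28.5))
    u,v=proj(n,[495,-324,60])[0].astype(int)
    if n=="scene": u=max(u,110); u+=30
    for X in(circ(495.5,-323.5,4,80),circ(495.5,-323.5,104,28.5)): cv2.polylines(im,[proj(n,X).astype(np.int32)],True,(0,0,255),1)
    R.append(cv2.resize(im[v-75:v+75,u-100:u+100],None,fx=2 if n=="top" else 2,fy=2))
cv2.imwrite("pics/d5.png",np.hstack(R))
E
```

```text
32.95 [ 495.43974403 -323.47587746  144.52535312] [-0.55980864  0.59513446 -5.6968923 ]
top [339.5 563.  -68. ]
scene [155. 567. -64.]
```

View pics/d5.png

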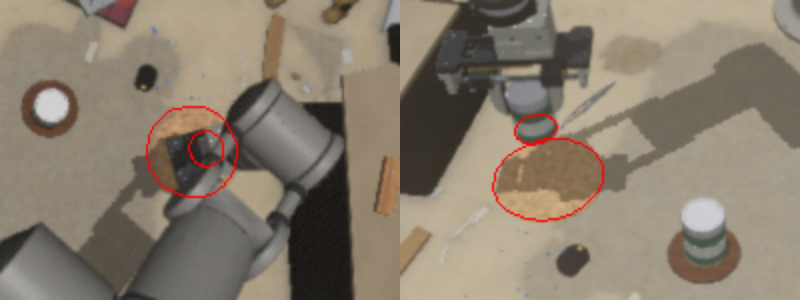

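The tin is held upright over the middle of the mat with its underside at about 104 mm, and the light tin stands on its coaster. Handing in.

```bash
python3 -c "
from plant import *
o=get_obs();print(max(abs(o['dq'])),o['grip_width']);print(close_job())"
```

```text
0.001024310306384306 56.21139065030319
the job is handed in; nothing more can be done
None
```

The job is handed in: the left tin is the heavier (about 0.56 kg against 0.17 kg) and is held upright and still about 10 cm over the middle of the cork mat, with the right tin upright on its own coaster.

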